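# Lock a vacuum cleaner's wheel on its axle with an R-clip

### The arm

A 7-joint arm with a two-finger parallel gripper is mounted at the origin on the work surface. World frame = base frame: x ahead of the robot, y to its left, z up, the work surface at z = 0. Lengths are in m, angles in rad, forces in N, time in s.
With the tool pointing down it reaches from about 0.4 to 0.85 m from the base axis. Payload 10.4 kg.
Tool frame: the origin (TCP) lies between the finger pads; the fingertips stand 11 mm ahead of it and the grasp point (between the pads) lies 8 mm behind it; x points along the fingers, y is the direction in which the jaws open and shut, and the axes are right-handed (so a half turn about x gives the same grasp; the last joint's range is limited). The gripper opens to 87 mm and grips with 3 to 60 N. Pads are 19 mm wide; open, the fingers measure 117 mm over their backs; the gripper's body (75 mm by 190 mm) begins 51 mm behind the grasp point.
Start: joints at [-1.229, 0.332, -0.065, 1.46, 0.022, 1.35, -0.088], TCP at [0.223, 0.584, 0.234] pointing down, gripper open.
Joint ranges: [-2.6, 2.6], [-0.5, 2.12], [-1.47, 1.34], [0.16, 2.42], [-1.27, 4.41], [0.06, 2.06], [-2.6, 2.6]. Speed limits (rad/s): [2.22, 2.22, 2.79, 2.79, 3.14, 3.14, 3.14].

### API

Orientations are given as a unit quaternion [x, y, z, w].
In Python, from bench import r, cams, ticket gives the robot as it stands. The module is installed in compiled form; this text tells all that it offers.
- The arm moves only by the tool drive_tool, never from a script. Its argument "moves" is text: rows parted by semicolons, each of 5 numbers parted by spaces: the shift along the world's x, y, z in m, then the turn about the world's z in degrees, then the closure, from 0 (fully open) to 1 (shut). In form: x y z twist grip; .... A call has 1 to 20 rows; each row shifts and turns the commanded pose from where the row before left it; what a row does not reach is not made up. A row lasts 1/8 s, in which the tool goes at most 62.5 mm and 10.7 degrees, less where a joint would pass 70% of its speed; a pose out of reach is approached as far as the arm can. A call is refused whole if a number of a shift passes 0.0625 or a number of a turn 10.7, either way. A call with a gripper value outside its range is refused whole. The fingers move at their own pace and stop on an object; "newtons" is the grip in N (left out, the last holds). Time passes only in rows, so rows that do not move let the fingers close. It gives the time, the measured TCP pose, the force and the opening at its end, in the units of the state.
- r.read_state(): the state, without advancing time (a new reading comes with each control period).
- cams.camera(name): name is "side" or "top" or "wrist"; returns a dict with "color" (400x640x3 uint8, red, green, blue), "fx", "fy", "cx", "cy" (pixels), "extrinsics" (4x4, takes a point from camera to world coordinates). Camera axes: x right, y down, z forward; pixel columns grow to the right and rows downward; lengths in m; the calibration is good to about 2 mm. A picture is of the moment at which its call begins. There is no depth.
- ticket.close_job(): hands the job in, once; it reports no verdict.
The state is a dict: "time": time; "joint_positions": joint angles; "joint_vel": joint speeds; "joint_torque": joint torques, N m; "ee_pos": TCP position; "eef_rot": TCP orientation; "ft_force": force on the tool from outside, world axes, zero at the start; "torque": the same for the moment, N m; "width": finger opening in m.
Only numpy, scipy, OpenCV 4.12 (cv2) and the standard library are available. Lean on these libraries where they do the work, as an engineer would, in place of code of your own. Each camera call takes 0.05 s, during which the arm holds its last target.

### The job

The vacuum cleaner's wheel sits on its axle but is not locked yet. Turn the axle until its cross hole points towards the open side of the wheel arch, then push the straight leg of the larger R-clip right through the hole until the bow springs over the axle, and let go. Leave the small clip, the spray can, the hub cap and the meter where they are.

Things in the scene. Friction and masses are not known exactly. Their poses are not given: they have to be found in the camera images.
- housing: Grey wheel-housing moulding of a vacuum cleaner, fixed on the bench, wheel up. Origin on the bench under the axle; z up. Plate 8 mm thick, x -50 to 115, y -115 to 115. The wheel arch wall (inner radius 84, outer 90, top 88 above the bench) runs from -100 to +100 degrees about +x; the -x side is open. The clip can only be pushed in from there: within the arch there is no room for clip and fingers.
- axle_hole (a point): Centre of the cross hole in the upright steel axle (16 mm round, top chamfered, 78.5 mm above the bench), 66 mm above the bench. The hole runs right through along this frame's x: 6 mm wide, countersunk to 9 mm at both ends; z up. The frame turns with the axle. A dark screwdriver slot in the axle's top runs in line with the hole. The leg may go in from either end.
- axle (a joint): Turn of the axle about its upright line (rad, counter-clockwise from above): 0 or 3.14 when the hole lies along the housing's x, an end towards the open side. Starts at 1.2 to 1.94, hole across the housing. Stiff by friction (0.07 N m), stays as left; its 16 mm top stands 25 mm out of the washer for a grip.
- clip_eye (a point): Centre of the eye of the larger R-clip (steel wire 4 mm, 72 mm long, 30 g), flat on the mat. Eye: coil of two turns, 20 mm across, 8 mm high (4 below this point); grip it here across y. x along the leg to its tip, y from leg to bow, z up. Leg axis at y -8, z -2, rounded tip at x 62. Bow arm, also z -2: from y +8 at the eye round the seat (x 28, y -8), throat at x 37, flared end x 51, y +3.
- clip_seat (a point): The point on the clip's leg axis, 28 mm in x from the eye's centre, that lies at the middle of the axle's hole when the clip is fully home. Same axes as the eye.
- clip_tip (a point): Rounded tip of the clip's straight leg. Same axes as the eye.
- clip_bow (a joint): Springing open of the clip's bow arm (rad) about the place where it leaves the eye: 0 relaxed, about 0.1 while the throat rides over the axle, then back to near 0. Pushing it over takes some 10 to 20 N along the leg, over the last 25 mm before home.
- mat: Flat rubber mat, 180 x 260 x 3 mm, fixed on the bench; origin at the centre of its underside. The two clips lie on it.
- small_clip_eye (a point): Centre of the eye of a smaller R-clip of the same shape (wire 2.6 mm, 45 mm long, eye 12.5 mm across), too small for this axle; on the mat. Same axes as the larger clip's eye. To be left alone.
- spray_can_mid (a point): Middle (76 mm up) of an upright spray can, 53 mm across and 152 mm high, beside the open side of the housing. To be left alone.
- hub_cap_mid (a point): Middle of the wheel's plastic hub cap, a 62 mm round dome 19 mm high lying on the bench beside the open side of the housing. To be left alone.
- meter_mid (a point): Middle of a hand-held multimeter lying on its back beyond the mat, 72 (x) x 150 (y) x 36 mm high. To be left alone.
- washer_top (a point): Centre of the top of the steel washer (radius 16.5) on the wheel's hub, 53 mm above the bench, on the axle's line. The black wheel round it has a hub of radius 24 with its top at 50 mm and a tyre of radius 72 with its top at 46 mm; it spins freely.
There are look-alikes about, which are no part of the job. What is shaped like the part that bears clip_eye but green or yellow is not meant.

How it is judged:
By the outcome, as a careful person would: the job done as asked, in the order asked, and still so for the second after the job is handed in, with the robot touching nothing.
It also fails if it takes over 54 s, if anything falls off the work surface, if the arm or the gripper's body presses on something with over 40 N, if the wrist force passes 120 N, or if a joint passes its speed limit or range.

## Working session

There is one attempt and no reset: what is moved stays moved. The work goes in short steps, Python scripts to look and compute and a tool call to move; the robot and the scene stay as the last step left them, time stands still between calls to the robot, and variables do not carry over. Pictures are saved under pics/ and viewed, and the job is handed in when it is done.

Besides the shell and the picture viewer there is one more tool, called after "Call:" by a JSON object that holds its "method" and its "body", one argument or row to a line. drive_tool: Moves the arm, as the interface text tells. Its arguments: {"type":"object","properties":{"moves":{"type":"string"},"newtons":{"type":"number"}},"required":["moves"]}

```bash
mkdir -p pics; ls; cat > h.py <<'E'
import numpy as np, cv2
from bench import r, cams, ticket
def shot(n,tag):
    c=cams.camera(n); cv2.imwrite(f'pics/{tag}.png',c['color'][:,:,::-1]); np.save(f'pics/{tag}.npy',c,allow_pickle=True); return c
def load(tag): return np.load(f'pics/{tag}.npy',allow_pickle=True).item()
def ray(c,u,v):
    E=np.array(c['extrinsics']); d=E[:3,:3]@np.array([(u-c['cx'])/c['fx'],(v-c['cy'])/c['fy'],1]); return E[:3,3],d/np.linalg.norm(d)
def plane(c,u,v,z):
    o,d=ray(c,u,v); return o+d*(z-o[2])/d[2]
def proj(c,p):
    E=np.linalg.inv(np.array(c['extrinsics'])); q=E[:3,:3]@np.array(p)+E[:3,3]; return np.array([c['fx']*q[0]/q[2]+c['cx'],c['fy']*q[1]/q[2]+c['cy']])
def tri(c1,p1,c2,p2):
    o1,d1=ray(c1,*p1);o2,d2=ray(c2,*p2)
    A=np.stack([d1,-d2],1); s=np.linalg.lstsq(A,o2-o1,rcond=None)[0]
    a=o1+d1*s[0];b=o2+d2*s[1]; return (a+b)/2,np.linalg.norm(a-b)
E
python3 - <<'E'
from h import *
for n in ['side','top','wrist']:
    c=shot(n,n+'0'); print(n,c['fx'],c['cx'],c['cy']);print(np.round(c['extrinsics'],3))
print(r.read_state())
E
```

```text
pics
side 392.07287097088545 315.2801023600848 197.42756480922063
[[-0.912 -0.314  0.263  0.326]
 [-0.41   0.711 -0.571  0.459]
 [-0.008 -0.629 -0.777  0.715]
 [ 0.     0.     0.     1.   ]]
top 422.98877728695925 323.8337517232153 201.1505287428924
[[ 0.028 -0.997  0.073  0.469]
 [-0.999 -0.027  0.027 -0.024]
 [-0.025 -0.074 -0.997  1.024]
 [ 0.     0.     0.     1.   ]]
wrist 294.4482284306076 319.6800929696579 206.0043091680381
[[ 0.357  0.904  0.235  0.159]
 [ 0.934 -0.345 -0.09   0.608]
 [-0.     0.252 -0.968  0.383]
 [ 0.     0.     0.     1.   ]]
{'time': 0.15, 'joint_positions': array([-1.22861679,  0.33274076, -0.06467892,  1.46074804,  0.02156735,
        1.34983162, -0.08856733]), 'joint_vel': array([-0.00040567, -0.00262311,  0.00246637, -0.00417619,  0.0011822 ,
       -0.000913  , -0.00036899]), 'joint_torque': array([ 6.57579949e-04, -6.23625040e+01,  2.47735216e-02, -3.90142715e+01,
       -6.12141564e-02,  3.71938257e-02,  6.99319344e-05]), 'ee_pos': array([0.22287148, 0.58363356, 0.232928  ]), 'eef_rot': array([ 0.12792142,  0.69543363, -0.12864281,  0.6953123 ]), 'ft_force': array([ 0.6778947 , -0.14818185,  0.12448619]), 'torque': array([-0.04025358,  0.00314247, -0.03667597]), 'width': 0.08700942953445401}
```

View pics/top0.png

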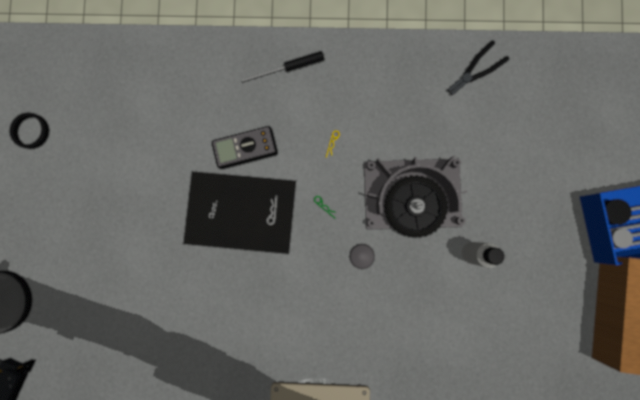

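View pics/side0.png

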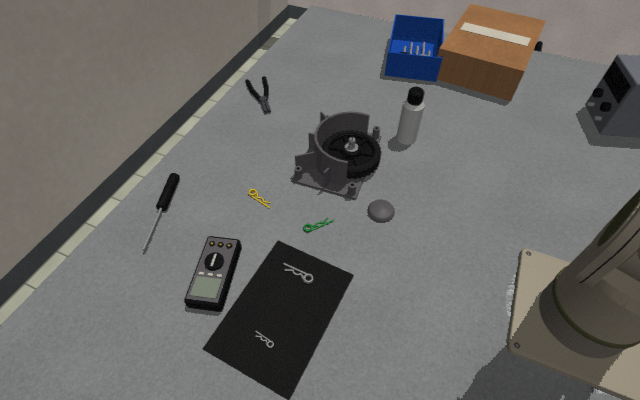

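View pics/wrist0.png

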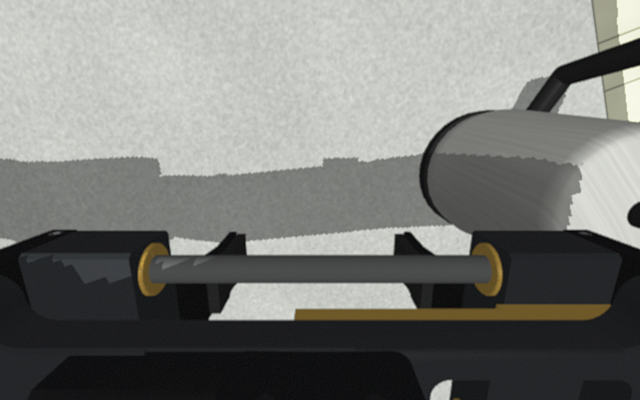

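The top view shows the larger clip at about (272,211), the small clip at (212,209), the axle at (417,206), the can at (490,256) and the cap at (362,256). I'll enlarge it.

```bash
python3 - <<'E'
from h import *
t=load('top0')['color'];s=load('side0')['color']
def cr(i,x,y,w,h,k): return cv2.resize(i[y:y+h,x:x+w],None,fx=k,fy=k,interpolation=cv2.INTER_CUBIC)
a=cr(t,252,186,40,50,10);b=cr(t,397,186,40,50,10)
cv2.imwrite('pics/zt.png',np.hstack([a,b])[:,:,::-1])
a=cr(s,276,252,45,40,8);b=cr(s,325,125,50,40,8)
cv2.imwrite('pics/zs.png',np.hstack([a,b])[:,:,::-1])
cv2.imwrite('pics/zh.png',cr(t,350,145,125,105,6)[:,:,::-1][:600])
E
```

```text
(no output)
```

View pics/zt.png

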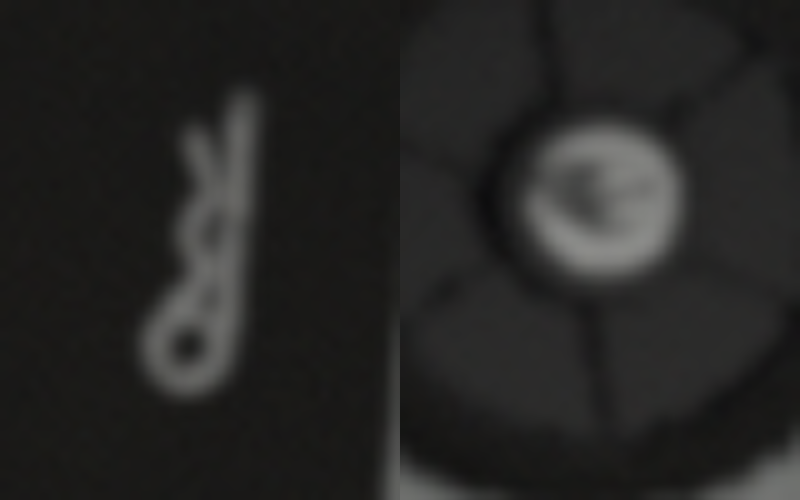

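View pics/zs.png

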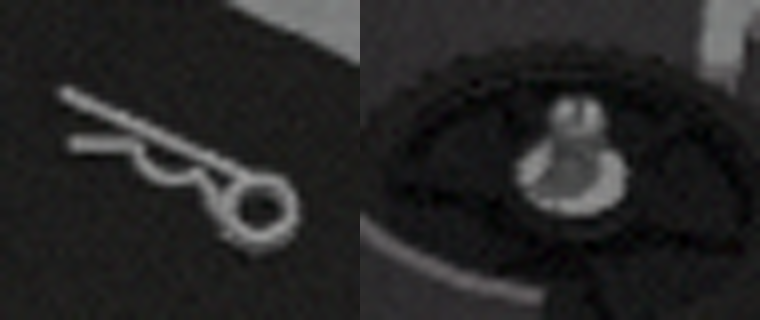

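View pics/zh.png

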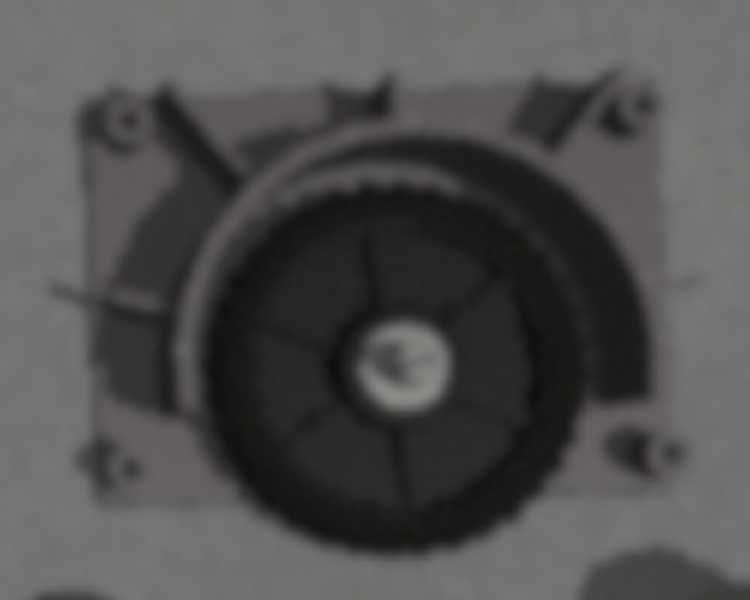

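The clip's leg points away from the robot (+x) with the bow on the +y side. The housing's open side faces the robot. Next I'll compute coarse positions.

```bash
python3 - <<'E'
from h import *
t=load('top0');s=load('side0')
def T(zx,zy,x0,y0,k): return x0+(zx+.5)/k-.5, y0+(zy+.5)/k-.5
wt=T(203,203,397,186,10); ax_s=T(575-360,180,325,125,8)
print('washer top z53',plane(t,*wt,.053),'side',plane(s,*ax_s,.053))
E1=T(187,348,252,186,10); tip=T(248,92,252,186,10)
e2=T(262,207,276,252,8); tip2=T(62,92,276,252,8)
print('eye',plane(t,*E1,.007),plane(s,*e2,.007),tri(t,E1,s,e2)); print('tip',plane(t,*tip,.005),plane(s,*tip2,.005),tri(t,tip,s,tip2))
b=[T(x,y,350,145,6) for x,y in [(125,120),(635,108),(660,452),(118,468)]]
for q in b: print('boss',plane(t,*q,.02))
print('can top', plane(t,492,256,.152)); print('cap',plane(t,362,256,.015))
for p in [(80,100),(660,85),(95,503)]: print('plate corner',plane(t,*T(*p,350,145,6),.008))
E
```

```text
washer top z53 [ 0.53554797 -0.21111338  0.053     ] side [ 0.534071   -0.20568828  0.053     ]
eye [0.49420843 0.13119813 0.007     ] [0.49417895 0.13188394 0.007     ] (array([0.49432616, 0.13138617, 0.00598601]), np.float64(0.00019639366608775792))
tip [0.55670577 0.11900764 0.005     ] [0.5552725  0.12220165 0.005     ] (array([ 5.57073897e-01,  1.19716114e-01, -2.91942955e-04]), np.float64(0.0001853126694207013))
boss [ 0.63366506 -0.1058898   0.02      ]
boss [ 0.64339121 -0.30745219  0.02      ]
boss [ 0.50730769 -0.31794206  0.02      ]
boss [ 0.4951258  -0.10594713  0.02      ]
can top [ 0.43091552 -0.34490788  0.152     ]
cap [ 0.41584175 -0.09087314  0.015     ]
plate corner [ 0.6433329  -0.08859249  0.008     ]
plate corner [ 0.65503852 -0.3207439   0.008     ]
plate corner [ 0.48124276 -0.09806473  0.008     ]
```

Call:
{"method": "drive_tool", "body": {
  "moves": "0.02 -0.05 0 0 0;0.02 -0.05 0 0 0;0.02 -0.05 0 0 0;0.02 -0.05 0 0 0;0.02 -0.05 0 0 0;0.02 -0.05 0 0 0;0.02 -0.05 0 0 0;0.02 -0.05 0 0 0;0.02 -0.05 0 0 0;0.02 -0.05 0 0 0;0.02 -0.05 0 0 0;0.02 -0.05 0 0 0;0.02 -0.05 0 0 0;0.02 -0.05 0 0 0;0.02 -0.05 0 0 0;0.01 -0.045 0 0 0;0 0 0 0 0;0 0 0 0 0",
  "newtons": 60
}}

```text
time: 2.4
ee_pos: [0.5329, -0.2105, 0.2332]
eef_rot: [0.128, 0.696, -0.128, 0.695]
ft_force: [-0.1, 1.1, -0.4]
width: 0.0871
```

```bash
python3 - <<'E'
from h import *
c=shot('wrist','w1'); s=r.read_state()
print(s['time'],s['ee_pos'],s['joint_positions'],s['ft_force'])
print(np.round(c['extrinsics'],3)); print(proj(c,[.535,-.209,.0785]))
E
```

```text
2.45 [ 0.5330194  -0.20981676  0.23333386] [-0.3408252   0.25732939  0.76102097  1.63803163 -0.18289639  1.3200207
  1.65685601] [-0.37789932  0.08028493  0.04259683]
[[ 0.357  0.904  0.235  0.469]
 [ 0.934 -0.345 -0.089 -0.186]
 [ 0.001  0.251 -0.968  0.384]
 [ 0.     0.     0.     1.   ]]
[321.41388722 197.67809256]
```

View pics/w1.png

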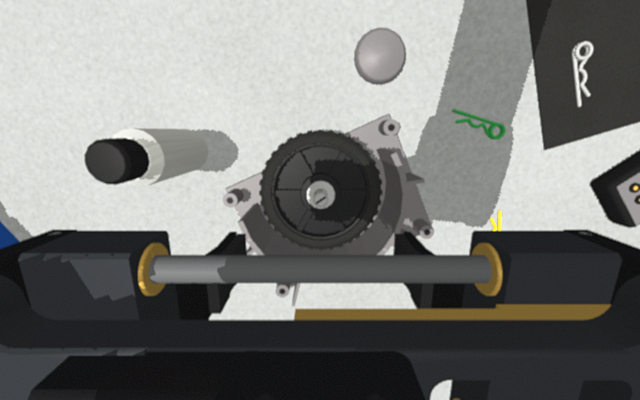

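The wrist view shows the axle with its slot at about (320,196). The can is at (115,160) and the hub cap at (380,55).

```bash
python3 - <<'E'
from h import *
c=load('w1');i=c['color']
z=cv2.resize(i[170:220,290:350],None,fx=12,fy=12,interpolation=cv2.INTER_CUBIC); cv2.imwrite('pics/w1z.png',z[:,:,::-1])
E
```

```text
(no output)
```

View pics/w1z.png

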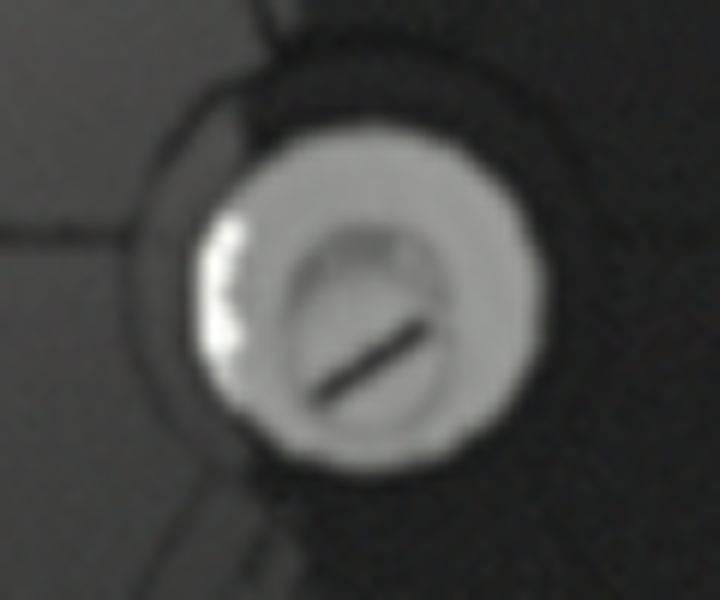

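```bash
python3 - <<'E'
from h import *
c=load('w1')
def T(zx,zy): return 290+(zx+.5)/12-.5,170+(zy+.5)/12-.5
a=plane(c,*T(315,402),.0785);b=plane(c,*T(428,325),.0785)
d=b-a; print('slot',a,b,np.degrees(np.arctan2(d[1],d[0])),np.linalg.norm(d))
print('slot mid',(a+b)/2,'washer',plane(c,*T(370,297),.053))
# plate bosses
B=[plane(c,u,v,.02) for u,v in [(391,127),(428,232),(283,291),(233,200)]]
for x in B: print(x)
for i,j in [(0,1),(1,2),(3,2),(0,3)]:
    d=B[j]-B[i]; print(i,j,np.degrees(np.arctan2(d[1],d[0])),np.linalg.norm(d))
print('can cap',plane(c,115,161,.152),plane(c,86,161,.152),plane(c,146,161,.152))
E
```

```text
slot [ 0.53835163 -0.21669996  0.0785    ] [ 0.53536551 -0.20482563  0.0785    ] 104.11583465131717 0.012244043090667536
slot mid [ 0.53685857 -0.21076279  0.0785    ] washer [ 0.5363733  -0.21061544  0.053     ]
[ 0.49642495 -0.10505678  0.02      ]
[ 0.64039188 -0.0995876   0.02      ]
[ 0.65222306 -0.30980906  0.02      ]
[ 0.51047071 -0.31933188  0.02      ]
0 1 2.1755731311562467 0.14407077590055345
1 2 -86.77881420214098 0.21055412714487665
3 2 3.843311292778441 0.14207186070636885
0 3 -86.2496206702689 0.21473494878898172
can cap [ 0.43398936 -0.34381199  0.152     ] [ 0.42590938 -0.36498027  0.152     ] [ 0.44262836 -0.32117917  0.152     ]
```

Call:
{"method": "drive_tool", "body": {
  "moves": "0.0035 -0.001 -0.04 0 0;0 0 -0.04 0 0;0 0 -0.04 0 0;0 0 -0.03 0 0;0 0 -0.013 0 0;0 0 0 0 0;0 0 0 0 0.4;0 0 0 0 1;0 0 0 0 1;0 0 0 0 1;0 0 0 0 1;0 0 0 0 1",
  "newtons": 40
}}

```text
time: 3.95
ee_pos: [0.5365, -0.2121, 0.0706]
eef_rot: [0.128, 0.695, -0.128, 0.695]
ft_force: [-0.1, 0.6, 0.2]
width: 0.035
```

Call:
{"method": "drive_tool", "body": {
  "moves": "0 0 0 0 1;0 0 0 0 1;0 0 0 0 1;0 0 0 0 1"
}}

```text
time: 4.45
ee_pos: [0.5368, -0.2112, 0.0706]
eef_rot: [0.128, 0.695, -0.128, 0.695]
ft_force: [1.4, 4.9, 0.5]
width: 0.0142
```

Call:
{"method": "drive_tool", "body": {
  "moves": "0 0 0 0 1;0 0 0 -8 1;0 0 0 -8 1;0 0 0 -8 1;0 0 0 -8 1;0 0 0 -8 1;0 0 0 -8 1;0 0 0 -8 1;0 0 0 -8 1;0 0 0 -8 1;0 0 0 -8 1;0 0 0 -8 1;0 0 0 -8 1;0 0 0 -4.8 1;0 0 0 0 1;0 0 0 0 1"
}}

```text
time: 6.45
ee_pos: [0.5369, -0.2112, 0.0706]
eef_rot: [0.617, 0.345, -0.617, 0.345]
ft_force: [1.9, 4.9, -0.2]
width: 0.014
```

```bash
python3 - <<'E'
from h import *
from scipy.spatial.transform import Rotation as R
s=r.read_state(); print(s['ft_force'],s['torque'],s['joint_positions'])
y=R.from_quat(s['eef_rot']).as_matrix()[:,1]; print(np.degrees(np.arctan2(y[1],y[0])))
E
```

```text
[ 1.90229175  4.87167432 -0.21626599] [ 1.07787204 -0.36986131  0.00720673] [-0.5230796   0.61197767  1.07356211  1.81088563 -0.60620517  1.09227373
  0.22002198]
-31.584804815660217
```

Call:
{"method": "drive_tool", "body": {
  "moves": "0 0 0 0 0;0 0 0 0 0;0 0 0 0 0;0 0 0 0 0;0 0 0 0 0;0 0 0.04 0 0;0 0 0.05 0 0;0 0 0.05 0 0;0 0 0 0 0;0 0 0 0 0"
}}

```text
time: 7.7
ee_pos: [0.5363, -0.2118, 0.21]
eef_rot: [0.618, 0.345, -0.617, 0.344]
ft_force: [0.2, -0.6, -0.2]
width: 0.0866
```

```bash
python3 - <<'E'
from h import *
c=shot('wrist','w2'); print(proj(c,[.5365,-.2107,.0785]),r.read_state()['ee_pos'])
u,v=map(int,proj(c,[.5365,-.2107,.07]))
i=c['color']; z=cv2.resize(i[v-25:v+25,u-30:u+30],None,fx=12,fy=12,interpolation=cv2.INTER_CUBIC); cv2.imwrite('pics/w2z.png',z[:,:,::-1]);print(u-30,v-25)
E
```

```text
[319.47374879 200.52993096] [ 0.53605986 -0.2116782   0.20949936]
289 173
```

View pics/w2z.png

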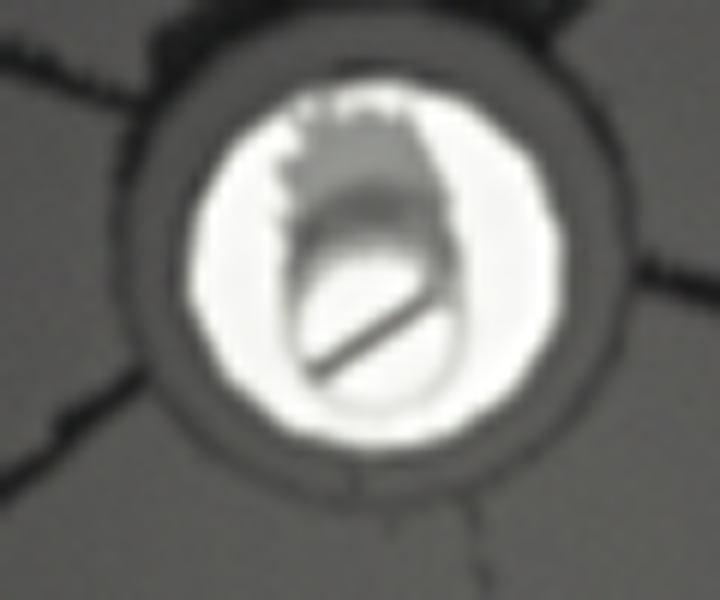

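View pics/w2.png

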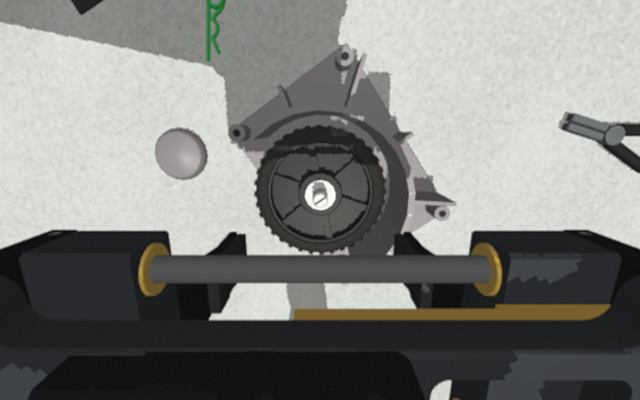

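The slot runs from (315,378) to (435,295) in the zoom. The boss centres are at (345,57), (238,131) and (441,212). I'll compute the slot angle from these.

```bash
python3 - <<'E'
from h import *
c=load('w2')
def T(zx,zy): return 289+(zx+.5)/12-.5,173+(zy+.5)/12-.5
a=plane(c,*T(315,378),.0785);b=plane(c,*T(435,295),.0785)
d=b-a; print('slot',np.degrees(np.arctan2(d[1],d[0])),np.linalg.norm(d),(a+b)/2,'washer',plane(c,*T(375,265),.053))
B=[plane(c,u,v,.02) for u,v in [(345,57),(238,131),(441,212)]]
for i,j in [(1,0),(2,0)]:
    d=B[j]-B[i]; print(B[i],B[j],np.degrees(np.arctan2(d[1],d[0])),np.linalg.norm(d))
E
```

```text
slot 3.71848459527292 0.012076842193335616 [ 0.53671997 -0.21091158  0.0785    ] washer [ 0.53702615 -0.210517    0.053     ]
[ 0.49360509 -0.106427    0.02      ] [ 0.63408039 -0.1040412   0.02      ] 0.973005049586599 0.14049555582604342
[ 0.64600656 -0.31125824  0.02      ] [ 0.63408039 -0.1040412   0.02      ] 93.29396948299879 0.20755995789871898
```

Call:
{"method": "drive_tool", "body": {
  "moves": "-0.0035 0.0285 0 9.9 0;-0.0035 0.0285 0 9.9 0;-0.0035 0.0285 0 9.9 0;-0.0035 0.0285 0 9.9 0;-0.0035 0.0285 0 9.9 0;-0.0035 0.0285 0 9.9 0;-0.0035 0.0285 0 9.9 0;-0.0035 0.0285 0 9.9 0;-0.0035 0.0285 0 9.9 0;-0.0035 0.0285 0 9.9 0;-0.0035 0.0285 0 9.9 0;-0.0035 0.0285 0 9.9 0;0 0 -0.04 0 0;0 0 0 0 0;0 0 0 0 0"
}}

```text
time: 9.62
ee_pos: [0.4946, 0.1293, 0.1711]
eef_rot: [0.018, 0.707, -0.019, 0.707]
ft_force: [0.6, -0.0, 0.3]
width: 0.087
```

```bash
python3 - <<'E'
from h import *
from scipy.spatial.transform import Rotation as R
c=shot('wrist','w3'); s=r.read_state()
y=R.from_quat(s['eef_rot']).as_matrix()[:,1]; print(s['ee_pos'],np.degrees(np.arctan2(y[1],y[0])),s['joint_positions'][6])
u,v=map(int,proj(c,[.524,.13,.005])); print(u,v)
i=c['color']; z=cv2.resize(i[v-60:v+60,u-60:u+60],None,fx=5,fy=5,interpolation=cv2.INTER_CUBIC); cv2.imwrite('pics/w3z.png',z[:,:,::-1]);print(u-60,v-60)
E
```

```text
[0.49494261 0.1295055  0.17150191] 87.03400034089368 1.3011758532705024
321 219
261 159
```

View pics/w3z.png

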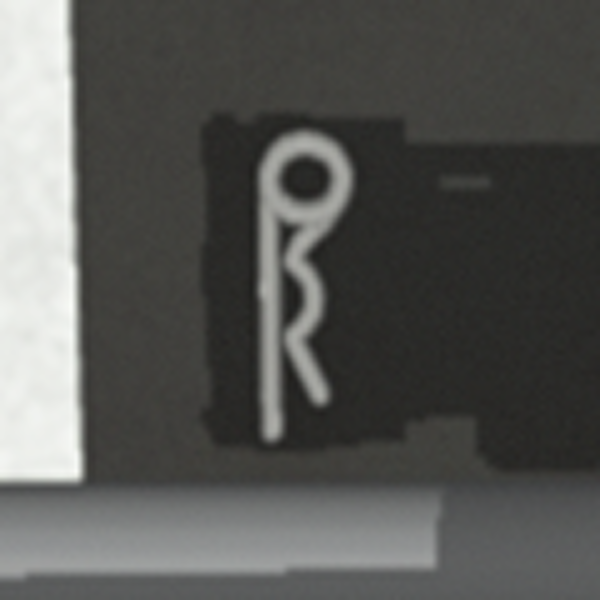

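View pics/w3.png

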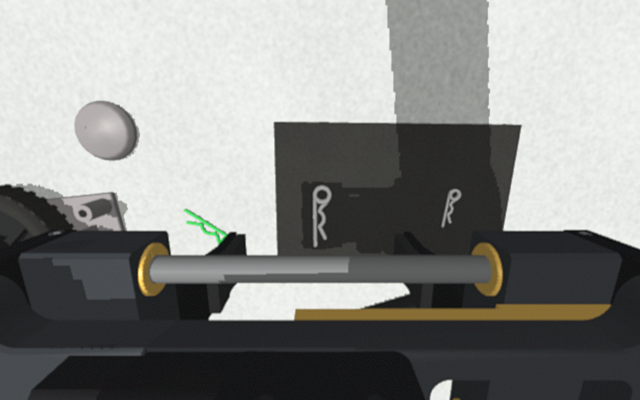

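```bash
python3 - <<'E'
from h import *
c=load('w3')
def T(zx,zy): return 261+(zx+.5)/5-.5,159+(zy+.5)/5-.5
# threshold mask, leg axis line
g=cv2.cvtColor(c['color'],cv2.COLOR_RGB2GRAY)[159:279,261:381]
m=((g>85)&(np.arange(120)[None,:]>45)&(np.arange(120)[None,:]<75)&(np.arange(120)[:,None]<92)).astype(np.uint8)
ys,xs=np.where(m); print('bbox',xs.min(),xs.max(),ys.min(),ys.max())
print('eye',plane(c,*T(306,178),.011), plane(c,*T(306,178),.007))
a=plane(c,*T(270,260),.005);b=plane(c,*T(272,435),.005); d=b-a
print('leg',a,b,np.degrees(np.arctan2(d[1],d[0])))
pts=[]
for row in range(45,86):
    w=np.where(m[row,:58])[0]; w=w[(w<57)]
    if len(w): 
        pts.append(plane(c,261+w[:4].mean() if len(w)>4 else 261+w.mean(),159+row,.005))
pts=np.array(pts); p=np.polyfit(pts[:,0],pts[:,1],1); print('yaw fit',np.degrees(np.arctan(p[0])), 'y at .52',np.polyval(p,.52))
# scale check
print('eye L/R',plane(c,*T(258,178),.009),plane(c,*T(354,178),.009))
E
```

```text
bbox 52 70 26 87
eye [0.49381383 0.13179354 0.011     ] [0.49468578 0.13177621 0.007     ]
leg [0.51339925 0.122808   0.005     ] [0.55518149 0.12092058 0.005     ] -2.5864603066267087
yaw fit -3.2224799313818173 y at .52 0.12232459249649748
eye L/R [0.49371076 0.12137265 0.009     ] [0.49478884 0.14219682 0.009     ]
```

The eye is at (0.4943, 0.1316), about 20 mm wide, and the leg yaw is about −2.9°. All of this agrees with the given sizes. Descending.

Call:
{"method": "drive_tool", "body": {
  "moves": "-0.0005 0.0022 -0.05 0 0;0 0 -0.05 0 0;0 0 -0.04 0 0;0 0 0 0 0.4;0 0 0 0 0.4;0 0 0 0 0.4",
  "newtons": 50
}}

```text
time: 10.42
ee_pos: [0.4953, 0.1327, 0.0325]
eef_rot: [0.019, 0.706, -0.017, 0.708]
ft_force: [0.5, 0.2, -0.5]
width: 0.0649
```

Call:
{"method": "drive_tool", "body": {
  "moves": "-0.0005 -0.0005 -0.016 0 0.5;0 0 0 0 0.5;0 0 0 0 0.5"
}}

```text
time: 10.8
ee_pos: [0.4939, 0.1315, 0.0145]
eef_rot: [0.018, 0.707, -0.018, 0.707]
ft_force: [1.3, -0.9, 3.6]
width: 0.0446
```

```bash
python3 - <<'E'
from h import *
for k in range(3):
    c=shot('wrist','w4'); s=r.read_state(); print(s['ee_pos'],s['ft_force'],s['width'])
E
```

```text
[0.49379112 0.13153919 0.01450626] [ 0.87047598 -0.70202279  4.06400782] 0.043960314764248234
[0.49373382 0.13152812 0.01450665] [ 1.00542811 -0.24763808  3.24789105] 0.04407042576877922
[0.49373265 0.13159177 0.01454024] [ 1.1120475  -1.08932366  2.49015395] 0.04385877041104722
```

View pics/w4.png

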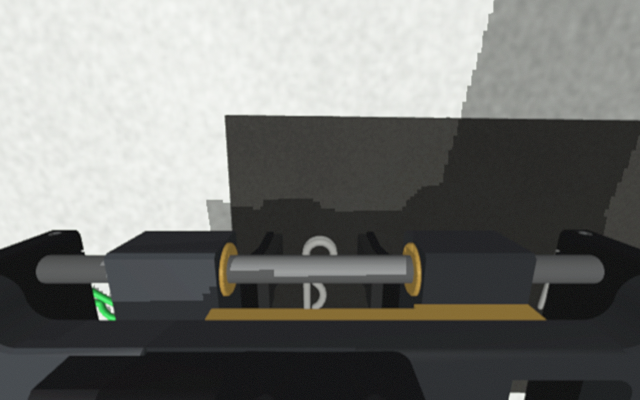

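The eye shows between the fingers at (320,243). A slight 3 N upward force suggests the tips are brushing the mat, so I'll raise 1.5 mm and close.

Call:
{"method": "drive_tool", "body": {
  "moves": "0 0 0.0015 0 0.5;0 0 0 0 0.7;0 0 0 0 1;0 0 0 0 1;0 0 0 0 1;0 0 0 0 1;0 0 0 0 1",
  "newtons": 50
}}

```text
time: 11.82
ee_pos: [0.4934, 0.1316, 0.0161]
eef_rot: [0.018, 0.707, -0.018, 0.707]
ft_force: [-0.2, -0.4, 0.5]
width: 0.0185
```

Call:
{"method": "drive_tool", "body": {
  "moves": "0 0 0.03 0 1;0 0 0.05 0 1;0 0 0.05 0 1;-0.003 -0.03 0 0 1;-0.003 -0.03 0 0 1;-0.003 -0.03 0 0 1;-0.003 -0.03 0 0 1;-0.003 -0.03 0 0 1;-0.003 -0.03 0 0 1;-0.003 -0.03 0 0 1;-0.003 -0.03 0 2 1;-0.003 -0.03 0 2 1;-0.003 -0.03 0 2.5 1;-0.006 -0.039 0 0 1;0 0 0 0 1;0 0 0 0 1"
}}

```text
time: 13.82
ee_pos: [0.4575, -0.2069, 0.146]
eef_rot: [-0.022, 0.707, 0.022, 0.707]
ft_force: [0.7, 0.9, 0.5]
width: 0.0182
```

```bash
python3 - <<'E'
from h import *
for n in ['wrist','side','top']:
    c=shot(n,n+'5')
s=r.read_state(); print(s['time'],s['ee_pos'],s['eef_rot'],s['ft_force'],s['width'],s['joint_positions'])
i=load('side5');u,v=map(int,proj(i,s['ee_pos'])); print(u,v)
z=cv2.resize(i['color'][v-40:v+40,u-60:u+40],None,fx=7,fy=7,interpolation=cv2.INTER_CUBIC); cv2.imwrite('pics/s5z.png',z[:,:,::-1]); print(u-60,v-40)
E
```

```text
13.975 [ 0.45782229 -0.20624382  0.14600311] [-0.02265258  0.7067487   0.02304959  0.70672615] [ 0.52390276  0.31687931 -1.66909473] 0.01839752626351136 [-0.65088393  0.21546241  1.10425467  1.93380908 -0.21440219  1.11910884
  2.17416279]
386 125
326 85
```

View pics/s5z.png

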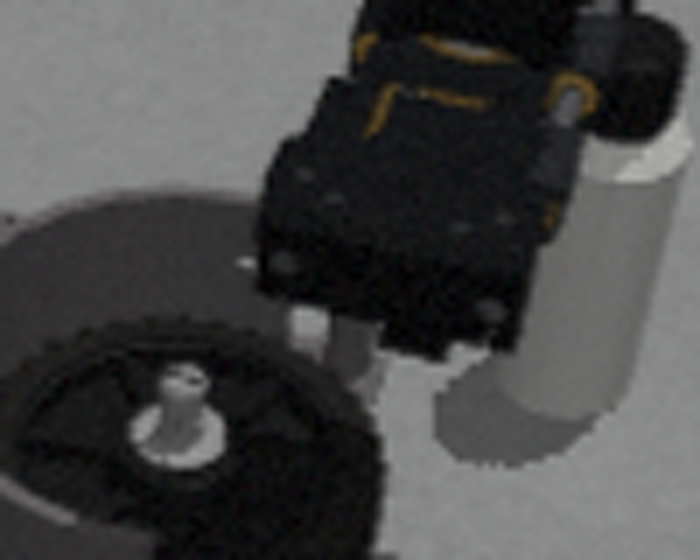

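View pics/top5.png

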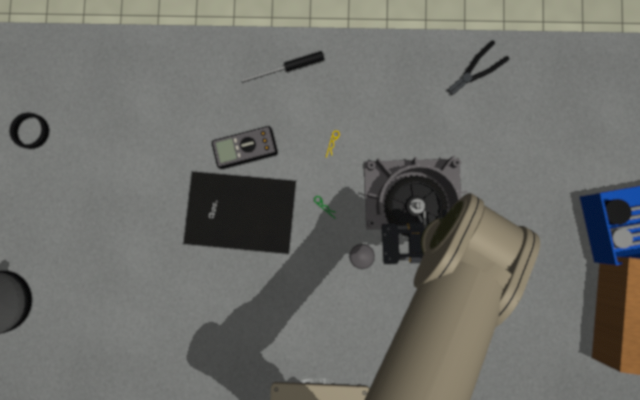

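View pics/wrist5.png

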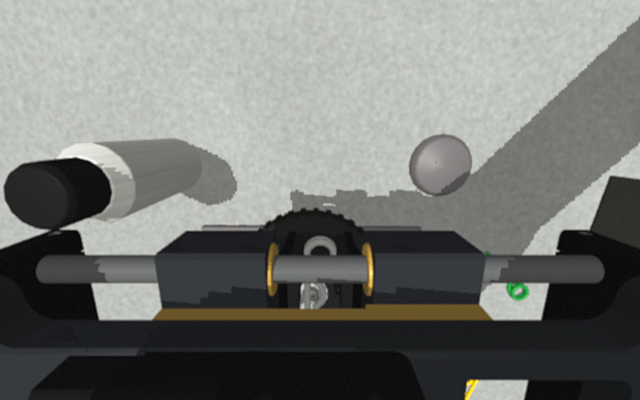

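```bash
python3 - <<'E'
from h import *
s=load('side5');w=load('wrist5')
e=np.array([.4583,-.2065,.137]);y=np.radians(3.65);u=np.array([np.cos(y),np.sin(y),0]);n=np.array([-np.sin(y),np.cos(y),0])
tip=e+.062*u-.008*n-[0,0,.002]
print('tip pred',tip,'side',proj(s,tip),'obs',326+247/7,85+262/7)
print('wrist tip',proj(w,tip),'eye',proj(w,e),'seat',proj(w,e+.028*u-.008*n-[0,0,.002]))
z=cv2.resize(w['color'][225:315,265:375],None,fx=7,fy=6.5,interpolation=cv2.INTER_CUBIC); cv2.imwrite('pics/w5z.png',z[:,:,::-1])
E
```

```text
tip pred [ 0.52068353 -0.21053676  0.135     ] side [360.06439053 120.87575318] obs 361.2857142857143 122.42857142857143
wrist tip [307.5630902  340.49650763] eye [319.92378575 252.30936626] seat [306.93476477 293.30722902]
```

View pics/w5z.png

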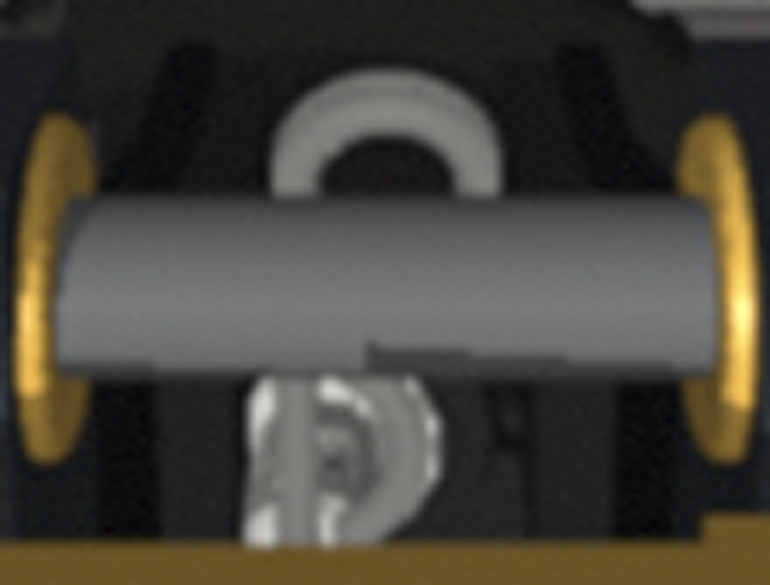

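Call:
{"method": "drive_tool", "body": {
  "moves": "0 -0.001 -0.03 0 1;0 0 -0.03 0 1;0 0 -0.009 0 1;0 0 0 0 1;0 0 0 0 1"
}}

```text
time: 14.6
ee_pos: [0.4582, -0.2085, 0.0781]
eef_rot: [-0.022, 0.706, 0.022, 0.707]
ft_force: [-0.1, -0.1, -0.2]
width: 0.0183
```

```bash
python3 - <<'E'
from h import *
P=[]
for k in range(4):
    i=shot('side','side6'); P.append(r.read_state()['ee_pos'])
s=r.read_state();print(np.mean(P,0),s['ft_force'],s['eef_rot'])
u,v=map(int,proj(i,[.5367,-.2109,.07])); 
print(proj(i,[.5367,-.2109,.0785]),proj(i,[.5367-.008,-.2109,.066]))
z=cv2.resize(i['color'][v-25:v+25,u-30:u+30],None,fx=12,fy=12,interpolation=cv2.INTER_CUBIC); cv2.imwrite('pics/s6z.png',z[:,:,::-1]); print(u-30,v-25)
c=shot('wrist','wrist6')
z=cv2.resize(c['color'][225:315,265:375],None,fx=7,fy=6.5,interpolation=cv2.INTER_CUBIC); cv2.imwrite('pics/w6z.png',z[:,:,::-1])
E
```

```text
[ 0.4580605  -0.20843691  0.07789896] [-0.31851395 -0.18224537 -0.6634847 ] [-0.02220028  0.70634507  0.02230326  0.70716784]
[351.86449205 137.5501122 ] [354.65200358 142.35564458]
321 115
```

View pics/s6z.png

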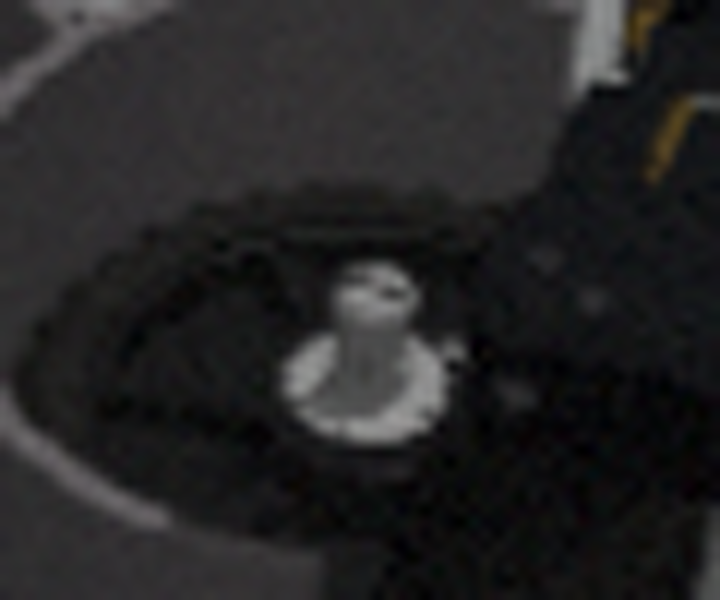

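View pics/w6z.png

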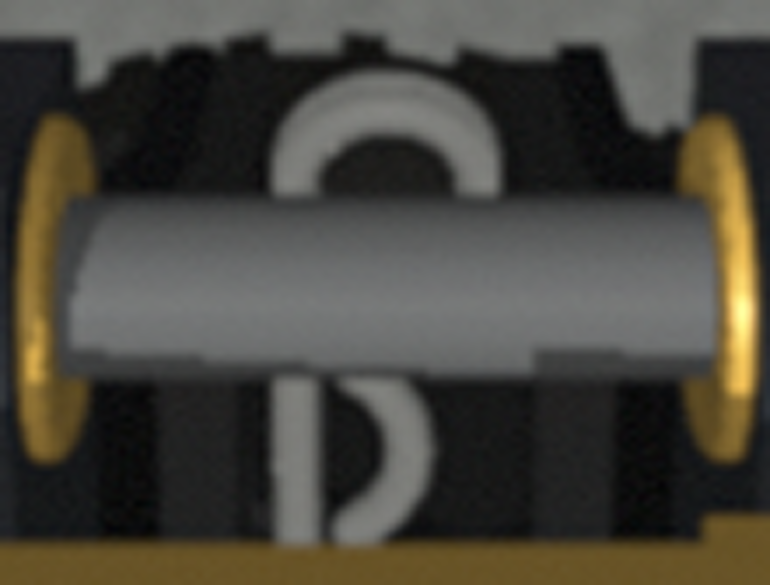

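```bash
python3 - <<'E'
from h import *
i=load('side6')
e=np.array([.4590,-.2084,.0688]);y=np.radians(3.6);u=np.array([np.cos(y),np.sin(y),0]);n=np.array([-np.sin(y),np.cos(y),0])
tip=e+.062*u-.008*n-[0,0,.002]
print(tip,proj(i,tip),'obs',321+455/12-.5,115+350/12-.5, 'J per mm', [proj(i,tip+d)-proj(i,tip) for d in np.eye(3)*.001])
E
```

```text
[ 0.52137998 -0.2124912   0.0668    ] [357.77709051 142.53524981] obs 358.4166666666667 143.66666666666666 J per mm [array([-0.39255477, -0.11547944]), array([-0.14515794,  0.26364976]), array([ 0.03177277, -0.3082112 ])]
```

Call:
{"method": "drive_tool", "body": {
  "moves": "0 0.0005 -0.0008 0 1;0 0 0 0 1;0.004 0.0002 0 0 1;0.003 0.0002 0 0 1;0.003 0.0002 0 0 1;0.003 0.0002 0 0 1;0 0 0 0 1",
  "newtons": 60
}}

```text
time: 15.72
ee_pos: [0.4707, -0.2071, 0.0763]
eef_rot: [-0.022, 0.707, 0.022, 0.707]
ft_force: [0.2, -0.3, -1.3]
width: 0.0179
```

Call:
{"method": "drive_tool", "body": {
  "moves": "0.004 0.0003 0 0 1;0.004 0.0002 0 0 1;0.004 0.0003 0 0 1;0 0 0 0 1"
}}

```text
time: 16.23
ee_pos: [0.4828, -0.2063, 0.0763]
eef_rot: [-0.022, 0.707, 0.022, 0.707]
ft_force: [-0.5, -0.3, -0.3]
width: 0.0181
```

```bash
python3 - <<'E'
from h import *
P=[]
for k in range(3):
    i=shot('side','side7'); P.append(r.read_state()['ee_pos'])
s=r.read_state();print(np.mean(P,0),s['ft_force'],s['torque'],s['eef_rot'])
u,v=353,143
z=cv2.resize(i['color'][v-25:v+25,u-30:u+30],None,fx=12,fy=12,interpolation=cv2.INTER_CUBIC); cv2.imwrite('pics/s7z.png',z[:,:,::-1])
c=shot('wrist','wrist7')
z=cv2.resize(c['color'][225:315,265:375],None,fx=7,fy=6.5,interpolation=cv2.INTER_CUBIC); cv2.imwrite('pics/w7z.png',z[:,:,::-1])
E
```

```text
[ 0.48243536 -0.20636114  0.07624618] [-0.56808226 -0.03671609 -0.23414032] [-0.02961351 -0.00537175 -0.01980785] [-0.02213046  0.70681954  0.02220631  0.70669885]
```

View pics/s7z.png

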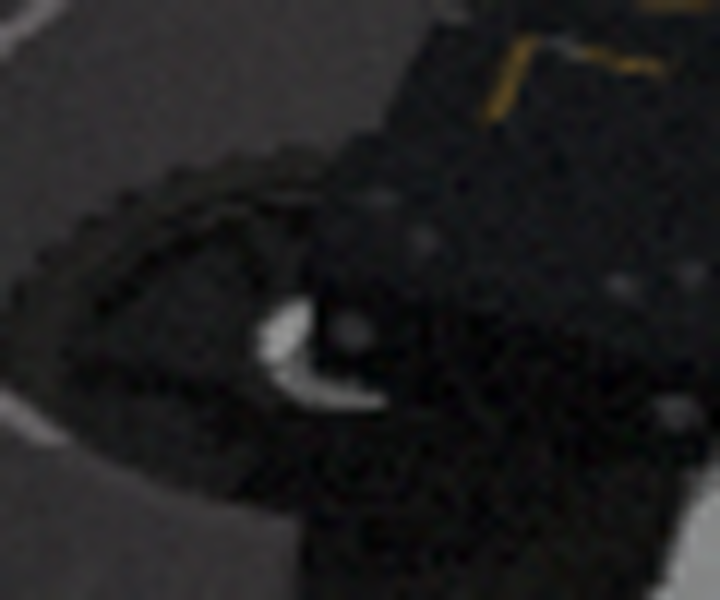

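View pics/w7z.png

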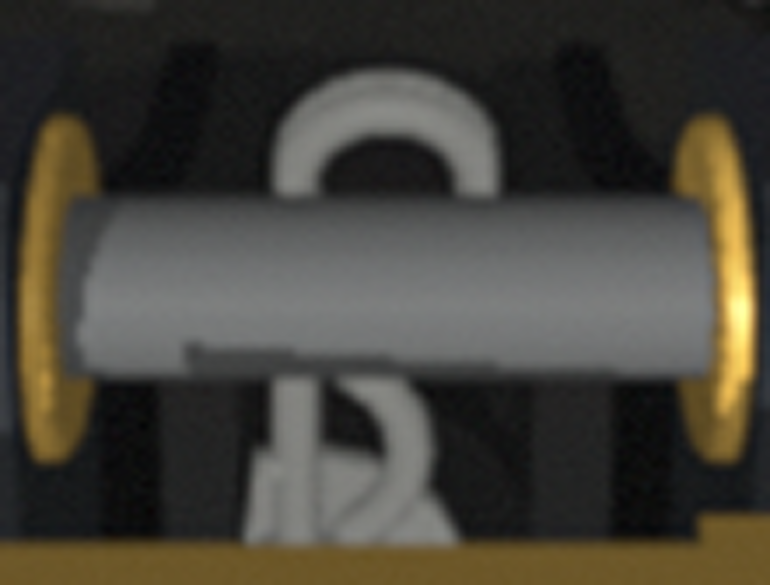

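Call:
{"method": "drive_tool", "body": {
  "moves": "0.003 0.0002 0 0 1;0.003 0.0002 0 0 1;0.003 0.0002 0 0 1;0.003 0.0002 0 0 1;0 0 0 0 1"
}}

```text
time: 17.05
ee_pos: [0.4933, -0.2051, 0.0756]
eef_rot: [-0.022, 0.708, 0.023, 0.706]
ft_force: [-5.4, 1.4, 1.9]
width: 0.0181
```

Call:
{"method": "drive_tool", "body": {
  "moves": "0.003 0.0002 0 0 1;0.003 0.0002 0 0 1;0 0 0 0 1"
}}

```text
time: 17.42
ee_pos: [0.5011, -0.2047, 0.0763]
eef_rot: [-0.022, 0.707, 0.022, 0.707]
ft_force: [1.4, 2.1, 0.8]
width: 0.018
```

Call:
{"method": "drive_tool", "body": {
  "moves": "0.003 0.0002 0 0 1;0.003 0.0002 0 0 1;0 0 0 0 1"
}}

```text
time: 17.8
ee_pos: [0.5068, -0.205, 0.0764]
eef_rot: [-0.022, 0.707, 0.022, 0.707]
ft_force: [0.4, -0.2, -0.1]
width: 0.0179
```

```bash
python3 - <<'E'
from h import *
P=[]
for k in range(3):
    c=shot('wrist','wrist8'); P.append(r.read_state()['ee_pos'])
s=r.read_state();print(np.mean(P,0),s['ft_force'],s['torque'],s['eef_rot'])
z=cv2.resize(c['color'][225:315,265:375],None,fx=7,fy=6.5,interpolation=cv2.INTER_CUBIC); cv2.imwrite('pics/w8z.png',z[:,:,::-1])
E
```

```text
[ 0.50647505 -0.20502462  0.07630945] [ 0.36315793 -0.20200884  0.15050893] [-0.00954767 -0.0165504   0.03248011] [-0.02218723  0.70673356  0.02200345  0.7067894 ]
```

View pics/w8z.png

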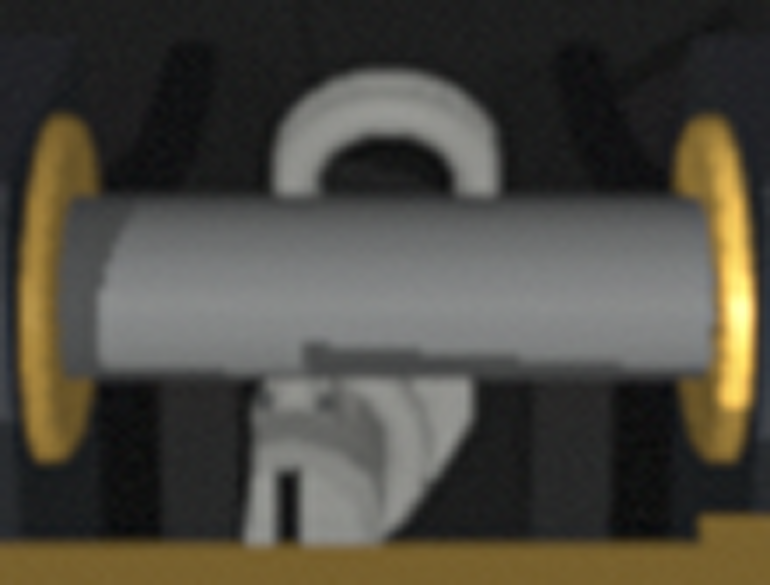

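The leg went in, the bow snapped over (force peaked, then returned to 0), and the bow now wraps round the axle. I'll nudge about 1 mm to the computed home, then let go.

Call:
{"method": "drive_tool", "body": {
  "moves": "0.001 0 0 0 1;0 0 0 0 1"
}}

```text
time: 18.2
ee_pos: [0.5074, -0.2047, 0.0763]
eef_rot: [-0.022, 0.707, 0.022, 0.707]
ft_force: [-0.6, -0.8, 0.1]
width: 0.0183
```

Call:
{"method": "drive_tool", "body": {
  "moves": "0 0 0 0 0.8;0 0 0 0 0.6;0 0 0 0 0.5;0 0 0 0 0.5;0 0 0.02 0 0.5;0 0 0.05 0 0.5;0 0 0.05 0 0.5;-0.02 0 0.03 0 0.5;0 0 0 0 0.5;0 0 0 0 0.5"
}}

```text
time: 19.45
ee_pos: [0.4877, -0.2042, 0.2263]
eef_rot: [-0.022, 0.707, 0.023, 0.707]
ft_force: [-0.1, 0.6, -0.4]
width: 0.0435
```

```bash
python3 - <<'E'
from h import *
c=shot('wrist','wrist9');i=shot('side','side9');t=shot('top','top9')
u,v=map(int,proj(c,[.52,-.209,.066])); print(u,v,r.read_state()['ee_pos'],r.read_state()['ft_force'])
v=max(v,35);z=cv2.resize(c['color'][v-35:v+35,u-40:u+40],None,fx=8,fy=8,interpolation=cv2.INTER_CUBIC); cv2.imwrite('pics/w9z.png',z[:,:,::-1]);print(u-40,v-35)
u,v=353,143
z=cv2.resize(i['color'][v-25:v+25,u-30:u+30],None,fx=12,fy=12,interpolation=cv2.INTER_CUBIC); cv2.imwrite('pics/s9z.png',z[:,:,::-1])
E
```

```text
313 223 [ 0.48733077 -0.20441042  0.22554249] [-0.25573943 -0.55541023 -0.79877924]
273 188
```

View pics/w9z.png

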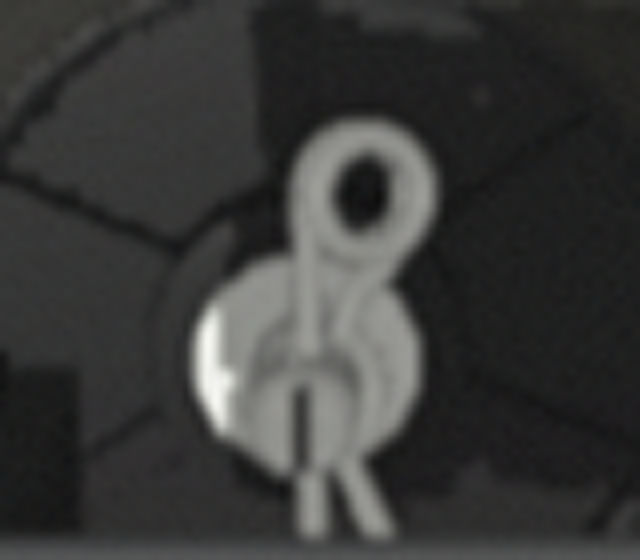

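View pics/s9z.png

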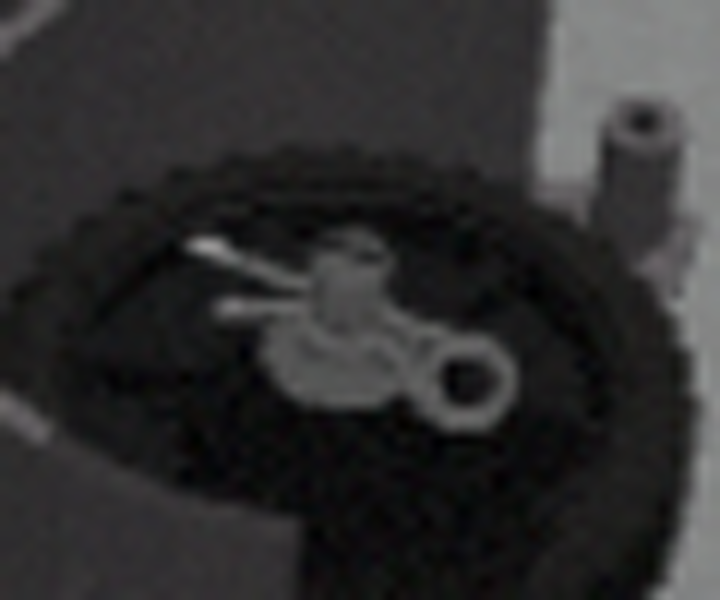

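View pics/side9.png

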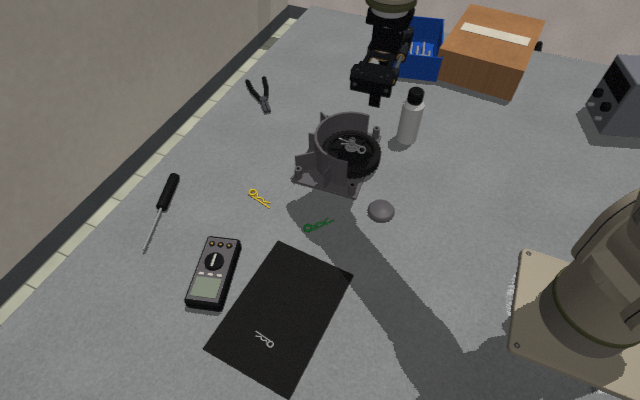

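The leg is through the hole and emerges at zoom (312,530). The bow is round the axle, the eye is at zoom (364,190), and everything else is unmoved. One numeric check, then I hand in.

```bash
python3 - <<'E'
from h import *
c=load('wrist9')
T=lambda x,y:(273+(x+.5)/8-.5,188+(y+.5)/8-.5)
e=plane(c,*T(364,188),.071); H=np.array([.5367,-.2109]); y=np.radians(3.5);u=np.array([np.cos(y),np.sin(y)]);n=np.array([-u[1],u[0]])
a=plane(c,*T(302,428),.0785)
for q in (H,a[:2]): d=e[:2]-q; print(d@u*1e3,d@n*1e3)
a,b=plane(c,*T(302,390),.0785),plane(c,*T(304,465),.0785);d=b-a;print('slot deg',np.degrees(np.arctan2(d[1],d[0])))
ticket.close_job()
E
```

```text
-31.73496143914046 8.414856565018317
-31.58846329519984 8.308671728294785
slot deg 4.621865464434464
the job is handed in; nothing more can be done
```

The larger R-clip is in the axle's cross hole with its bow round the axle, and I handed the job in at about 19.6 s. One last measurement put the clip a few millimetres short of its home position.

- **Turning the axle:** I gripped the axle top and turned it by −100.8°. The slot then read about 3.7°, against a housing yaw of about 3.3°, so the hole faced the open side.
- **Fitting the clip:** I gripped the larger clip by its eye and pushed the leg in from the open side. The push force I read rose to about 5 N, less than the 10–20 N expected, and then fell back to about 0 as the bow went over. I pressed about 1 mm further, let go and backed away.

**Last checks**
- **Fit:** Pictures from the wrist and side cameras show the leg right through the hole, the bow round the axle and the slot at about 4.6°.
- **Surroundings:** The side view shows the small clip, spray can, hub cap and meter where they were.
- **Disagreement:** A single wrist picture put the eye 31.7 mm from the axle's line, where 28 mm is home. The arm's own position reading at release gave about 28 mm. I had only guessed the height for that picture's measurement. I did not resolve the difference, because the same script handed the job in.

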